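# Get the ruler out of the slide-lid box

### The job

Slide the lid of the wooden ruler box open as far as it goes; it stops a little past half way, so the opening is too short to lift the ruler out level. Grip the ruler, tilt its end at the opening up over the end wall, draw it out lengthwise from under the lid, and finish while still holding it in the gripper, level and at least 8 cm above the top of the box. Do not drag, lift or tip the box, and leave the other things on the table where they are.

Things in the scene. Friction and masses are not known exactly. Their poses are not given: they have to be found in the camera images.
- ruler_box: Loose, heavy (1.2 kg) brown wooden box with a sliding lid, outside 114 (x) x 240 (y) x 56 mm (z). Origin: centre of its underside; y along its length, z up; the +y end is the one that opens. Walls 7 mm thick, inside 100 x 226 mm, inner floor at z = 6 mm. Side walls and +y end wall reach z = 56 mm; the -y end wall is 45 mm high and the lid slides out over it
- lid (a joint): Travel of the sliding lid in m: 0 shut, 0.135 open at its stop; moves to the box's -y, rubs with about 1.2 N, stays where left, may start up to 12 mm ajar. Runs in grooves, underside at z = 46 mm, top at 51 mm. Its +y edge is at box y = +117 mm when shut, -18 mm when fully open; the opening is then 131 mm long (to the inside of the +y end wall) and 100 mm wide
- knob (a point): Centre of the head of the brass knob on the lid, 65 mm above the table. The head is 20 mm across and 7 mm thick, on a 12 mm neck; the knob stands 22 mm above the lid's top. On the lid's middle line, at box y = +80 mm when the lid is shut, moving with the lid
- opening_end (a point): Middle of the top of the box's +y end wall (box x = 0, y = 116.5 mm, z = 56 mm)
- ruler: Loose pale wooden ruler, 30 (x) x 206 (y) x 7 mm (z), 45 g, lying flat on the box floor under the lid, lengthwise, marks upward. Origin: centre of its underside; y along its length, z up. It lies within 8 mm of the box's middle line, within 6 mm of the middle of its length and within 0.04 rad of parallel
- ruler_end_a (a point): Middle of the ruler's end at its y = +103 mm, the end that lies at the opening
- ruler_end_b (a point): Middle of the ruler's other end, y = -103 mm, which stays under the lid when the lid is open
- clip_jar: Clip-top glass jar of buttons, 73 x 68 x 88 mm, bystander; origin: centre of its underside
- ribbon_stand: Small wooden stand with two spools of ribbon, 68 x 130 x 86 mm, bystander; origin: centre of its underside
- tealight_0: Tealight, 38 mm across and 20 mm high, bystander; origin: centre of its underside
- matchbox: Box of matches lying flat, 36 x 55 x 16 mm, bystander; origin: centre of its underside

How it is judged:
On the way, in this order (a step that is already met when the one before it is completed fails the run):
1. the lid is open to its stop (value of joint lid above 0.128 m), for 0.2 s.
2. the ruler is tilted through the opening: one end is up over the box's rim while the other is still inside under the lid (z of ruler_end_a in the frame of ruler_box above 0.058 m and z of ruler_end_b in the frame of ruler_box below 0.046 m and y of ruler_end_b in the frame of ruler_box below -0.018 m and value of joint lid above 0.11 m).
At the end, for the whole second after the job is handed in: The gripper holds the ruler at rest, level within 0.26 rad, both its ends more than 0.13 m above the table (over 7 cm above the box's top), gripped with more than 1 N and not touching the box; the lid is still open (over 0.11 m) and the box stands flat on the table (height (world z) of each of ruler_end_a, ruler_end_b above 0.13 m and angle between ruler's own z axis and vertical below 0.26 rad and linear speed of ruler below 0.03 m/s and contact force between ruler and the fingers above 1 N and contact force between ruler and ruler_box below 0.05 N and height (world z) of ruler_box below 0.008 m and angle between ruler_box's own z axis and vertical below 0.06 rad and linear speed of ruler_box below 0.02 m/s and value of joint lid above 0.11 m); the arm keeps its last pose, push and grip.
It fails at once if the box is dragged more than 4 cm, lifted or tipped (distance of ruler_box from where it was at the start of the episode above 0.04 m or height (world z) of ruler_box above 0.02 m or angle between ruler_box's own z axis and vertical above 0.15 rad).
It fails at once if another thing on the table is pushed away (distance of any of clip_jar, ribbon_stand, tealight_0, matchbox from where it was at the start of the episode above 0.03 m).
It also fails if it takes over 48 s, if anything falls off the work surface, if the arm or the gripper's body presses on something with over 40 N, if the wrist force passes 120 N, or if a joint passes its speed limit or range.

### The arm

A 6-joint arm with a two-finger parallel gripper is mounted at the origin on a cart in front of the work surface, level with it; the furniture and walls round the work are solid. World frame = base frame: x ahead of the robot, y to its left, z up, the work surface at z = 0. Lengths are in m, angles in rad, forces in N, time in s.
With the tool pointing down it reaches from about 0.35 to 0.8 m from the base axis. Payload 7.3 kg.
Tool frame: the origin (TCP) lies between the finger pads; the fingertips stand 25 mm ahead of it and the grasp point (between the pads) lies 6 mm ahead of it (r.tip_extent is the distance from the TCP to the fingertips, in m); z points along the fingers, y is the line along which they close (so a half turn about z gives the same grasp; the last joint's range is limited). The gripper opens to 85 mm and grips with 20 to 120 N. Pads are 22 mm wide; open, the fingers measure 114 mm over their backs; the gripper's body (76 mm by 85 mm) begins 54 mm behind the grasp point. The pads swing forward as they close: fully open they stand 13 mm farther back than shut.
Start: joints at [1.133, 0.342, 1.524, -0, 1.275, -0.146], TCP at [0.151, 0.503, 0.256] pointing down, gripper open.
Joint ranges: [-2.53, 2.53], [-0.77, 2.02], [0.04, 2.7], [-1, 4.14], [0.28, 2.66], [-3.11, 3.11]. Speed limits (rad/s): [2.57, 2.57, 3.14, 3.14, 3.14, 3.14].

### API

Orientations are given as a unit quaternion [x, y, z, w].
In Python, from workcell import r, command_gripper, optics gives the robot as it stands. The module is installed in compiled form; this text tells all that it offers. Calls block until the motion is done:
- r.reach(position, orientation): joint-space move of the TCP to a pose.
- r.move_straight(position, orientation=None, speed=0.15, max_force=None): straight line of the TCP; orientation=None keeps the orientation; speed is the mean speed in m/s. With max_force (N) it stops when the force on the tool has changed by that much, and returns True; else False.
- r.movej(angles): joint-space move.
- command_gripper(opening, force=None): finger opening in m; force is the grip in N (None keeps the last); returns when the fingers have stopped.
- r.hold(seconds).
- r.solve_ik(position, orientation): joint angles nearest the present ones, or None.
- r.read_state(): the state.
- optics.get_image(name): name is "scene" or "side" or "wrist"; returns (picture, depth): 480x640x3 uint8, red, green, blue; 480x640 float32, m along the optical axis (not along the pixel's ray), 0 where there is no reading.
- optics.camera_model(name): a dict with "K" (3x3 intrinsics, pixels), "R" (3x3) and "t" (3): a world point X has camera coordinates R X + t; the wrist camera has in their place "tool_from_camera" (4x4, takes a point from camera to tool coordinates, whose origin is the TCP and whose axes are the flange's). Camera axes: x right, y down, z forward; pixel columns grow to the right and rows downward; lengths in m; the calibration is good to about 2 mm. The wrist camera is an equidistant fisheye: a pixel r from the principal point sees the ray r / f radians off the axis. A picture is of the moment at which its call begins: read the wrist's pose just before it. camera_model takes no time and is no camera call.
A pose or a line that the arm cannot do raises r.PlanningError and nothing moves.
- r.finish_job(): hands the job in; it is judged then, once.
The state is a dict: "time_s": time; "joint_positions": joint angles; "dq": joint speeds; "tau": joint torques, N m; "eef_pos": TCP position; "eef_rot": TCP orientation; "contact_force": force on the tool from outside, world axes, zero at the start; "torque": the same for the moment, N m; "grip_width": finger opening in m; "grip_force": force on a finger pad.
Only numpy, scipy, OpenCV 4.12 (cv2) and the standard library are available. Lean on these libraries where they do the work, as an engineer would, in place of code of your own. Each camera call takes 0.05 s, during which the arm holds its last target. There are 200 camera calls.

## Working session

There is one attempt and no reset: what is moved stays moved. The work goes in short steps, each a Python script; the robot and the scene stay as the last script left them, time stands still between calls to the robot, and variables do not carry over. Pictures are saved under pics/ and viewed, at most 10 in all, crops included, and the job is handed in when it is done.

```bash
mkdir -p pics; python3 - <<'E'
from workcell import r,command_gripper,optics
import cv2,numpy as np
for n in ["scene","side"]:
    im,d=optics.get_image(n); cv2.imwrite(f"pics/{n}0.png",im[:,:,::-1]); np.save(f"{n}0.npy",d)
    m=optics.camera_model(n); print(n,m["K"].tolist(),(-m["R"].T@m["t"]).round(3),m["R"].round(2).tolist())
print(r.read_state(), r.tip_extent)
E
```

```text
scene [[618.6837409122012, 0.0, 313.37211234837514], [0.0, 618.6837409122012, 241.67867031975013], [0.0, 0.0, 1.0]] [0.704 0.886 0.607] [[-0.99, 0.15, 0.02], [0.05, 0.46, -0.89], [-0.14, -0.88, -0.46]]
side [[464.91869333805056, 0.0, 321.0942912575381], [0.0, 464.91869333805056, 224.7987957691917], [0.0, 0.0, 1.0]] [ 0.294 -0.8    0.686] [[0.94, -0.35, 0.02], [-0.21, -0.6, -0.77], [0.28, 0.72, -0.64]]
{'time_s': 0.1, 'joint_positions': array([ 1.13300906e+00,  3.42634241e-01,  1.52490074e+00,  1.61842858e-05,
        1.27545679e+00, -1.46002570e-01]), 'dq': array([-1.16986281e-03,  2.70275531e-05, -2.44123612e-03, -5.73604436e-04,
        9.80798359e-04,  3.74290020e-04]), 'tau': array([ 1.85343721e-03, -4.34453130e+01, -2.46489108e+01, -9.88494457e-05,
        4.74569868e-03,  1.90420479e-05]), 'eef_pos': array([0.15085674, 0.50251447, 0.25571246]), 'eef_rot': array([ 1.45377658e-01,  9.89375989e-01, -6.67737230e-04, -2.08722090e-04]), 'contact_force': array([-0.67062896, -0.59059243,  0.2171179 ]), 'torque': array([ 0.02342007, -0.02075803, -0.02803448]), 'grip_force': 0.0, 'grip_width': 0.08515302953003993} 0.025
```

View pics/scene0.png

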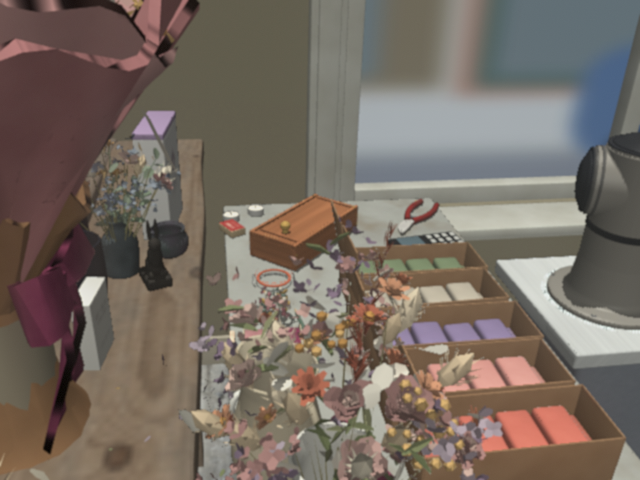

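View pics/side0.png

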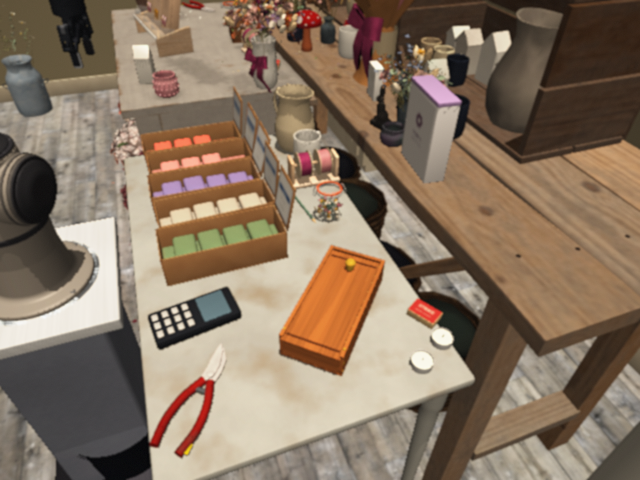

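The side view shows the box with its knob at about (350,265). The opening end is the far one, and the jar (328,205) and spools (315,165) stand beyond it. The matchbox (425,313) and tealights lie to its right. The scene view shows the knob at (285,227).

```bash
cat > h.py <<'E'
import numpy as np,cv2
from workcell import r,command_gripper,optics
from scipy.spatial.transform import Rotation as Ro
def cloud(n,d):
    m=optics.camera_model(n);K=m["K"];v,u=np.mgrid[:480,:640]
    P=np.stack([(u-K[0][2])/K[0][0]*d,(v-K[1][2])/K[1][1]*d,d],-1)
    return (P-m["t"])@np.asarray(m["R"])
E
python3 - <<'E'
from h import *
for n,roi in [("side",(240,375,270,395)),("scene",(185,275,240,365))]:
    d=np.load(n+"0.npy");P=cloud(n,d);im=cv2.cvtColor(cv2.imread(f"pics/{n}0.png"),cv2.COLOR_BGR2HSV)
    m=np.zeros(d.shape,bool);m[roi[0]:roi[1],roi[2]:roi[3]]=1
    m&=(d>0)&(im[...,1]>110)&(im[...,0]<20)
    Q=P[m]; print(n,len(Q),np.histogram(Q[:,2],bins=np.arange(-.01,.09,.005)))
    T=Q[(Q[:,2]>.042)&(Q[:,2]<.062)]
    rc=cv2.minAreaRect((T[:,:2]*1000).astype(np.float32)); print(rc,cv2.boxPoints(rc).round(0).tolist())
    k=Q[Q[:,2]>.064]; print("knob",len(k),k.mean(0) if len(k) else 0)
    # other objects
P=cloud("side",np.load("side0.npy"))
for nm,(u,v) in dict(knob=(350,265),c1=(330,249),c2=(384,262),c3=(337,367),c4=(283,345),jar=(328,187),spool=(315,160),spoolL=(292,160),match=(425,312),tea0=(442,337),tea1=(421,361),calc=(238,290),tray=(286,240),traydiv=(290,190)).items(): print(nm,P[v,u].round(3))
P=cloud("scene",np.load("scene0.npy"))
print("knob scene",P[227,285].round(3),P[224:231:2,283:289:2].reshape(-1,3).round(3).tolist())
E
```

```text
side 8353 (array([   0,   11,   92,  130,  170,  202,  182,  195,  192,  197,  109,
       1180, 4918,  737,   15,   13,   10,    0,    0]), array([-0.01 , -0.005,  0.   ,  0.005,  0.01 ,  0.015,  0.02 ,  0.025,
        0.03 ,  0.035,  0.04 ,  0.045,  0.05 ,  0.055,  0.06 ,  0.065,
        0.07 ,  0.075,  0.08 ,  0.085]))
((484.43475341796875, -247.07781982421875), (246.05804443359375, 230.80825805664062), 47.74034881591797) [[316.0, -261.0], [487.0, -416.0], [653.0, -234.0], [482.0, -78.0]]
knob 28 [ 0.57851398 -0.23085445  0.06885217]
scene 4144 (array([   0,    0,   51,  117,  134,  134,  139,  157,  163,  179,  211,
        351, 2040,  381,    8,   15,   15,   11,   17]), array([-0.01 , -0.005,  0.   ,  0.005,  0.01 ,  0.015,  0.02 ,  0.025,
        0.03 ,  0.035,  0.04 ,  0.045,  0.05 ,  0.055,  0.06 ,  0.065,
        0.07 ,  0.075,  0.08 ,  0.085]))
((528.3253173828125, -281.2589416503906), (246.1303253173828, 118.18386840820312), 47.10725021362305) [[401.0, -331.0], [488.0, -412.0], [655.0, -231.0], [569.0, -151.0]]
knob 82 [ 0.5786345  -0.10575343  0.10148836]
knob [ 0.575 -0.238  0.069]
c1 [ 0.561 -0.17   0.056]
c2 [ 0.645 -0.242  0.058]
c3 [ 0.483 -0.405  0.022]
c4 [ 0.411 -0.337  0.027]
jar [ 0.666  0.107 -0.002]
spool [0.651 0.166 0.048]
spoolL [0.583 0.146 0.073]
match [ 0.682 -0.348  0.015]
tea0 [ 0.683 -0.406  0.012]
tea1 [ 0.621 -0.438  0.015]
calc [ 0.37  -0.165 -0.   ]
tray [ 0.488 -0.108  0.049]
traydiv [ 0.507 -0.086  0.156]
knob scene [ 0.58  -0.216  0.067] [[0.583, -0.222, 0.072], [0.579, -0.223, 0.071], [0.575, -0.221, 0.071], [0.584, -0.215, 0.07], [0.579, -0.22, 0.068], [0.576, -0.216, 0.07], [0.583, -0.221, 0.063], [0.579, -0.219, 0.064], [0.575, -0.218, 0.064], [0.582, -0.228, 0.055], [0.579, -0.225, 0.056], [0.575, -0.226, 0.056]]
```

```bash
python3 - <<'E'
from h import *
Q=[]
for n in ["side","scene"]:
    d=np.load(n+"0.npy");P=cloud(n,d)[d>0];Q.append(P)
Q=np.vstack(Q);rr=np.hypot(Q[:,0],Q[:,1]);a=np.degrees(np.arctan2(Q[:,1],Q[:,0]))
for a0 in range(-50,90,10):
    print(a0,[round(float(np.percentile(Q[m,2],99.5)),2) if (m:=(a>=a0)&(a<a0+10)&(rr>=r0)&(rr<r0+.1)&(Q[:,2]<.6)).sum()>20 else None for r0 in (.2,.3,.4,.5,.6,.7,.8)])
# refit box with both views, region limited
e=np.array([.681,.733]);f=np.array([.733,-.681]);c=np.array([.527,-.281])
for n in ["side","scene"]:
    d=np.load(n+"0.npy");P=cloud(n,d)[d>0];w=P[:,:2]-c
    m=(abs(w@e)<.14)&(abs(w@f)<.075)&(P[:,2]>.048)&(P[:,2]<.062)
    print(n,m.sum(),cv2.minAreaRect((P[m,:2]*1000).astype(np.float32)))
R=lambda th:Ro.from_matrix(np.array([[f[0],e[0],0],[f[1],e[1],0],[0,0,1]])@Ro.from_euler('x',180,degrees=True).as_matrix())
b=np.array([[f[0],e[0]],[f[1],e[1]]])
for s in (1,-1):
    ty=s*np.array([f[0],f[1],0]);tz=np.array([0,0,-1.]);tx=np.cross(ty,tz)
    q=Ro.from_matrix(np.c_[tx,ty,tz]).as_quat()
    print(s,q.round(3),[None if (k:=r.solve_ik(p,q)) is None else k.round(2) for p in ([.56,-.24,.35],[.58,-.22,.08],[.63,-.17,.2])])
E
```

```text
-50 [0.03, 0.03, 0.01, 0.05, 0.05, 0.0, None]
-40 [0.02, 0.03, 0.02, 0.06, 0.06, 0.02, 0.15]
-30 [0.07, 0.07, 0.02, 0.06, 0.07, 0.15, 0.15]
-20 [0.07, 0.07, 0.07, 0.17, 0.06, 0.33, 0.33]
-10 [0.07, 0.07, 0.11, 0.17, 0.09, 0.33, 0.33]
0 [0.07, 0.06, 0.09, 0.17, 0.09, 0.33, 0.35]
10 [0.07, 0.07, 0.07, 0.17, 0.09, 0.15, 0.33]
20 [0.07, 0.07, 0.07, 0.17, 0.17, 0.54, 0.55]
30 [0.07, 0.07, 0.07, 0.17, 0.17, 0.41, 0.56]
40 [0.0, 0.07, 0.07, 0.07, 0.1, 0.41, 0.4]
50 [0.0, 0.07, 0.07, 0.1, 0.16, 0.1, 0.1]
60 [None, 0.0, 0.37, 0.39, 0.16, 0.21, 0.1]
70 [None, None, 0.39, 0.39, 0.19, 0.1, 0.1]
80 [None, None, -0.73, -0.73, -0.73, -0.3, -0.41]
side 6683 ((527.746337890625, -285.4389343261719), (247.60235595703125, 114.81901550292969), 47.65163803100586)
scene 2800 ((526.6070556640625, -283.468017578125), (251.73155212402344, 118.58272552490234), 47.077632904052734)
1 [0.917 0.4   0.    0.   ] [array([-0.53,  0.46,  1.09, -0.  ,  1.59,  0.22]), array([-0.49,  0.69,  1.45, -0.  ,  1.  ,  0.26]), array([-0.38,  0.62,  1.22, -0.  ,  1.3 ,  0.37])]
-1 [-0.4    0.917  0.     0.   ] [array([-0.53,  0.46,  1.09, -0.  ,  1.59, -2.92]), array([-0.49,  0.69,  1.45, -0.  ,  1.  , -2.88]), array([-0.38,  0.62,  1.22, -0.  ,  1.3 , -2.77])]
```

```bash
cat >> h.py <<'E'
def quat(th,pitch=0.):
    """tool down, y along box x; th=angle of box y axis; pitch = lean about box x (raises +y end)"""
    ey=np.array([np.cos(th),np.sin(th),0]);ex=np.array([ey[1],-ey[0],0])
    tz=np.array([0,0,-1.]);R=Ro.from_rotvec(ex*pitch)*Ro.from_matrix(np.c_[np.cross(ex,tz),ex,tz])
    return R.as_quat()
def wrist(name):
    s=r.read_state();im,d=optics.get_image("wrist");m=optics.camera_model("wrist")
    K=np.asarray(m["K"]);T=np.asarray(m["tool_from_camera"])
    v,u=np.mgrid[:480,:640];x=(u-K[0,2])/K[0,0];y=(v-K[1,2])/K[1,1];a=np.hypot(x,y)+1e-9
    k=np.tan(np.minimum(a,1.5))/a;P=np.stack([x*k*d,y*k*d,d],-1)
    P=P@T[:3,:3].T+T[:3,3];P=P@Ro.from_quat(s["eef_rot"]).as_matrix().T+s["eef_pos"]
    P[d<=0]=np.nan;cv2.imwrite(f"pics/{name}.png",im[:,:,::-1]);np.savez(name,P=P,im=im);return im,P
E
python3 - <<'E'
from h import *
th=np.radians(47.2)
r.reach([.54,-.27,.28],quat(th)); 
print(r.read_state()["time_s"],r.read_state()["eef_pos"],r.read_state()["contact_force"])
im,P=wrist("w1")
print(optics.camera_model("wrist"))
e=np.array([np.cos(th),np.sin(th)]);f=np.array([e[1],-e[0]]);c=np.array([.527,-.281]);w=P[...,:2]-c;z=P[...,2]
m=(abs(w@e)<.14)&(abs(w@f)<.075)&(z>.053)&(z<.062)
print(m.sum(),cv2.minAreaRect((P[m][:,:2]*1000).astype(np.float32)))
k=(abs(w@e)<.13)&(abs(w@f)<.03)&(z>.066)&(z<.08);print(k.sum(),np.median(P[k],0),P[k].min(0),P[k].max(0))
E
```

```text
3.1333 [ 0.54033351 -0.26916648  0.28004037] [-0.26006682 -0.31872504  0.12572296]
{'K': array([[371.64829954,   0.        , 316.50242806],
       [  0.        , 371.64829954, 237.97989541],
       [  0.        ,   0.        ,   1.        ]]), 'tool_from_camera': array([[ 8.71056343e-04, -9.60595350e-01, -2.77949304e-01,
         7.08448216e-02],
       [ 9.99999605e-01,  8.85819983e-04,  7.24644468e-05,
         7.30930350e-05],
       [ 1.76604037e-04, -2.77949257e-01,  9.60595742e-01,
        -1.17220136e-01],
       [ 0.00000000e+00,  0.00000000e+00,  0.00000000e+00,
         1.00000000e+00]])}
4268 ((528.7056884765625, -282.7904357910156), (239.40951538085938, 115.00653839111328), 47.4681510925293)
395 [ 0.5790019  -0.22785506  0.07158738] [ 0.56927615 -0.23762777  0.06677826] [ 0.58878696 -0.21829348  0.0744321 ]
```

View pics/w1.png

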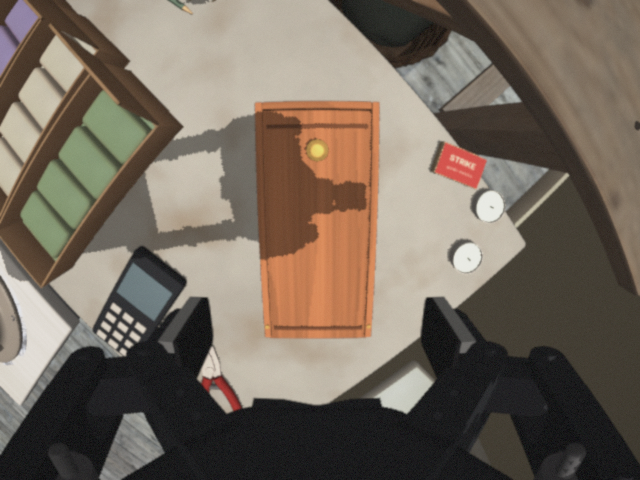

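The wrist view confirms a 239 x 115 mm box, with the knob at (317,149) and the lid about 6 mm ajar. Next I grip the knob and slide the lid.

```bash
python3 - <<'E'
from h import *
th=np.radians(47.47);q=quat(th);e=np.array([np.cos(th),np.sin(th),0])
p=np.array([.579,-.228,.15])
command_gripper(.045,20); r.reach(p,q); p[2]=.083; r.move_straight(p,q,speed=.1)
command_gripper(.0,20); s=r.read_state();print(s["time_s"],s["grip_width"],s["grip_force"],s["contact_force"])
p2=p-e*.134
hit=r.move_straight(p2,q,speed=.07,max_force=6)
s=r.read_state();print(hit,s["time_s"],s["eef_pos"],(p-s["eef_pos"])@e,s["contact_force"],s["grip_width"])
command_gripper(.045); p3=s["eef_pos"].copy();p3[2]=.16;r.move_straight(p3,q)
ce=np.array([.5287,-.2828,0]);r.reach(ce+e*.00+[0,0,.27],q)
im,P=wrist("w2");print(r.read_state()["time_s"])
c=ce[:2];f=np.array([e[1],-e[0]]);w=P[...,:2]-c;z=P[...,2];a=w@e[:2];b=w@f
m=(abs(a)<.14)&(abs(b)<.075)&(z>.053)&(z<.062)
print(m.sum(),cv2.minAreaRect((P[m][:,:2]*1000).astype(np.float32)))
k=(abs(a)<.13)&(abs(b)<.03)&(z>.066)&(z<.08);print("knob",a[k].mean(),b[k].mean())
l=(abs(b)<.03)&(abs(a)<.1)&(z>.046)&(z<.055);print("lid edge",np.percentile(a[l],99.5))
g=(abs(b)<.045)&(a>-.01)&(a<.11)&(z<.03);print(np.histogram(z[g],bins=np.arange(0,.03,.002)))
E
```

```text
5.4417 0.018393834967818382 19.613335850299336 [-1.76071963  1.37957135  6.26021137]
True 7.1583 [ 0.49112131 -0.32385096  0.08393048] 0.13003871910526196 [ 1.04198118 -0.25246993  3.61711792] 0.0181980261548765
8.8083
4181 ((524.9747924804688, -287.02154541015625), (248.6927947998047, 114.56484985351562), 47.50025177001953)
knob -0.05444133014425754 0.00011808653839487646
lid edge -0.019431904370763434
(array([   0,  192, 4779, 1975,    6,  799, 2329,   92,    0,    0,    0,
          0,    0,    0]), array([0.   , 0.002, 0.004, 0.006, 0.008, 0.01 , 0.012, 0.014, 0.016,
       0.018, 0.02 , 0.022, 0.024, 0.026, 0.028]))
```

View pics/w2.png

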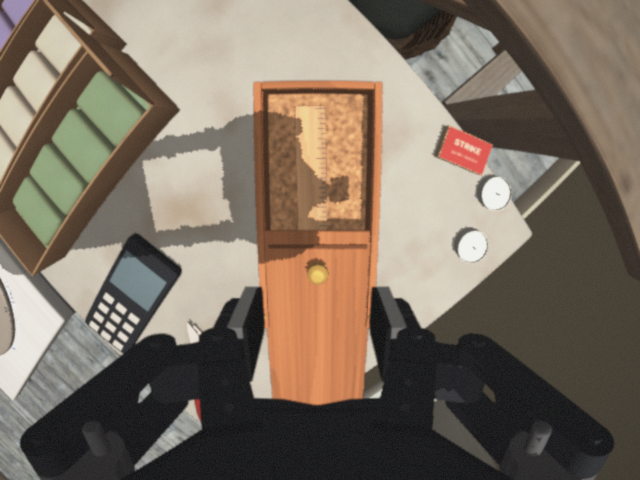

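The lid is at its stop: knob at (317,273), lid edge at box y of about -19 mm. The ruler is visible, its near end at about (311,105). Next I fit the ruler and grasp it.

```bash
python3 - <<'E'
from h import *
th=np.radians(47.47);e=np.array([np.cos(th),np.sin(th)]);f=np.array([e[1],-e[0]]);c=np.array([.5287,-.2828])
P=np.load("w2.npz")["P"];w=P[...,:2]-c;z=P[...,2];a=w@e;b=w@f
m=(abs(b)<.045)&(a>0)&(a<.109)&(z>.0085)&(z<.016)
pts=np.c_[a[m],b[m]]
for lo in np.arange(0,.1,.02):
    s=pts[(pts[:,0]>=lo)&(pts[:,0]<lo+.02),1];print(round(lo,2),len(s),np.percentile(s,[1,50,99]).round(4))
print("end a",np.percentile(pts[:,0],99.5),cv2.minAreaRect((pts*1000).astype(np.float32)))
f2=(abs(b)<.045)&(a>0)&(a<.109)&(z<.0085);print("floor z",np.median(z[f2]),"top",np.median(z[m]))
E
```

```text
0.0 585 [-0.0206 -0.0063  0.009 ]
0.02 583 [-0.0214 -0.0063  0.0088]
0.04 596 [-0.0214 -0.0073  0.0077]
0.06 605 [-0.0222 -0.0073  0.0076]
0.08 573 [-0.0222 -0.0073  0.0076]
end a 0.09851589188929005 ((49.35567855834961, -14.802064895629883), (47.03102493286133, 98.81405639648438), 89.6454086303711)
floor z 0.005556860687168097 top 0.012541588266462483
```

```bash
python3 - <<'E'
from h import *
th0=np.radians(47.47);e=np.array([np.cos(th0),np.sin(th0),0]);f=np.array([e[1],-e[0],0])
th=th0+.018;q=quat(th)
g=np.array([.5287,-.2828,0])+.045*e-.0067*f
command_gripper(.044,20); r.reach(g+[0,0,.12],q); r.move_straight(g+[0,0,.045],q,speed=.1)
hit=r.move_straight(g+[0,0,.028],q,speed=.02,max_force=3)
s=r.read_state();print(hit,s["eef_pos"],s["contact_force"])
p=g.copy();p[2]=s["eef_pos"][2]+.002;r.move_straight(p,q,speed=.03)
command_gripper(.0,40);s=r.read_state();print(s["time_s"],s["eef_pos"],s["grip_width"],s["grip_force"],s["contact_force"])
E
```

```text
True [ 0.55428715 -0.24513343  0.03705058] [-0.27860776  1.10123401  4.79419408]
11.8583 [ 0.55416472 -0.24507929  0.03899811] -5.75871577797823e-05 0.0 [0.0469778  0.13888293 0.11801716]
```

```bash
python3 - <<'E'
from h import *
s=r.read_state();p=s["eef_pos"].copy();p[2]=.06;r.move_straight(p,speed=.1)
command_gripper(.044,20);im,P=wrist("w3");print(r.read_state()["grip_width"],r.read_state()["time_s"])
E
```

```text
0.044035248897570725 12.7583
```

View pics/w3.png

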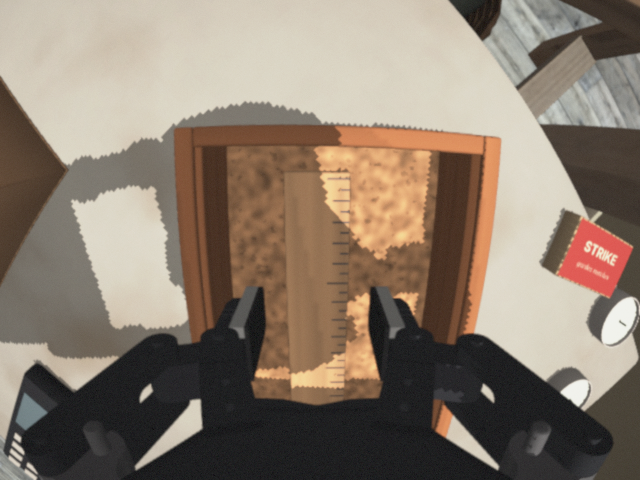

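```bash
python3 - <<'E'
from h import *
D=np.load("w3.npz");P=D["P"];s=r.read_state();T=(P-s["eef_pos"])@Ro.from_quat(s["eef_rot"]).as_matrix()
for u,v in [(165,345),(185,350),(215,360),(245,310),(262,292),(385,310),(372,292),(430,360),(455,350),(470,345),(232,340),(400,340),(215,330),(420,330)]: print((u,v),T[v,u].round(4),P[v,u].round(3))
# all gripper points: max lateral extent vs tool z
m=np.isfinite(T[...,2])&(abs(T[...,0])<.03)&(abs(T[...,1])<.08)&(T[...,2]<.03)
for z0 in np.arange(-.06,.03,.006):
    k=m&(T[...,2]>=z0)&(T[...,2]<z0+.006)
    if k.sum(): print(round(z0,3),k.sum(),np.percentile(T[k][:,1],[0,100]).round(4))
E
```

```text
(165, 345) [ 0.012  -0.0451 -0.0286] [ 0.528 -0.206  0.088]
(185, 350) [ 0.007  -0.0412 -0.0231] [ 0.528 -0.213  0.083]
(215, 360) [ 0.0119 -0.0279 -0.0342] [ 0.541 -0.218  0.094]
(245, 310) [ 0.0116 -0.0249 -0.0027] [ 0.543 -0.22   0.063]
(262, 292) [ 0.0096 -0.0217  0.0171] [ 0.544 -0.224  0.043]
(385, 310) [ 0.0112  0.0241 -0.0019] [ 0.58  -0.253  0.062]
(372, 292) [0.0098 0.0221 0.0168] [ 0.577 -0.252  0.043]
(430, 360) [ 0.0119  0.0314 -0.0346] [ 0.586 -0.257  0.094]
(455, 350) [ 0.009   0.0423 -0.0262] [ 0.592 -0.266  0.086]
(470, 345) [ 0.0117  0.0461 -0.0282] [ 0.596 -0.267  0.088]
(232, 340) [ 0.0121 -0.0251 -0.0236] [ 0.543 -0.219  0.083]
(400, 340) [ 0.0118  0.0251 -0.0231] [ 0.581 -0.253  0.083]
(215, 330) [ 0.0134 -0.0311 -0.0205] [ 0.54  -0.214  0.08 ]
(420, 330) [ 0.0138  0.0317 -0.021 ] [ 0.587 -0.256  0.081]
-0.06 7225 [-0.064   0.0638]
-0.054 6703 [-0.0624  0.0621]
-0.048 3762 [-0.0601  0.0602]
-0.042 2539 [-0.0582  0.0584]
-0.036 5818 [-0.057   0.0565]
-0.03 2650 [-0.0552  0.055 ]
-0.024 1258 [-0.0535  0.0526]
-0.018 1154 [-0.0391  0.0397]
-0.012 702 [-0.0351  0.0356]
-0.006 867 [-0.0357  0.0357]
-0.0 3579 [-0.0504  0.0644]
0.006 906 [-0.0475  0.0625]
0.012 2284 [-0.0459  0.0614]
0.018 1131 [-0.0438  0.0581]
0.024 820 [-0.0437  0.0579]
```

The fingers straddle the ruler well, but the left knuckle touched the box rim at tool z ≈ -18 mm, because the ruler lies 7 mm off-centre. I'll slide the ruler to the middle first by pressing lightly from above with closed tips, then grasp with a narrow opening.

```bash
cat >> h.py <<'E'
th0=np.radians(47.47);e=np.array([np.cos(th0),np.sin(th0),0]);f=np.array([e[1],-e[0],0]);C=np.array([.5287,-.2828,0]);Z=np.array([0,0,1.])
def ruler():
    im,P=wrist("wr");w=P-C;z=P[...,2];a=w@e;b=w@f
    m=(abs(b)<.045)&(a>0)&(a<.109)&(z>.0085)&(z<.016)
    for lo in (.0,.03,.05,.07,.085):
        s=b[m&(a>=lo)&(a<lo+.02)]
        if len(s): print("ruler",lo,len(s),np.percentile(s,[2,98]).round(4))
    m=(abs(a)<.1)&(abs(b)<.07)&(a>.0)&(z>.052)&(z<.06);s=b[m]
    print("rims",np.percentile(s[s<0],[2,98]).round(4),np.percentile(s[s>0],[2,98]).round(4))
E
python3 - <<'E'
from h import *
q=quat(th0);g=C+.006*e-.0063*f
r.move_straight(r.read_state()["eef_pos"]+.04*Z,speed=.15);command_gripper(0,20)
r.reach(g+.1*Z,q);r.move_straight(g+.045*Z,q,speed=.1)
hit=r.move_straight(g+.033*Z,q,speed=.02,max_force=3)
s=r.read_state();print(hit,s["eef_pos"],s["contact_force"])
p=g+.0068*f;p[2]=s["eef_pos"][2]-.0003
r.move_straight(p,q,speed=.02);s=r.read_state();print(s["eef_pos"],s["contact_force"])
p[2]=.12;r.move_straight(p,q);r.reach(C+.045*e+.2*Z,q);ruler();print(r.read_state()["time_s"])
E
```

```text
True [ 0.52838007 -0.27431732  0.03810187] [-1.27820606  0.12240191  6.06889294]
[ 0.53318034 -0.27876987  0.03807366] [-0.69384214  0.97309975  6.0374674 ]
ruler 0.0 757 [-0.0145  0.0149]
ruler 0.03 818 [-0.0149  0.0145]
ruler 0.05 869 [-0.0148  0.0151]
ruler 0.07 897 [-0.0147  0.0148]
ruler 0.085 633 [-0.0147  0.0141]
rims [-0.0566 -0.0496] [0.0499 0.0568]
16.7917
```

```bash
python3 - <<'E'
from h import *
q=quat(th0);g=C+.045*e
command_gripper(.036,20);r.reach(g+.08*Z,q);r.move_straight(g+.045*Z,q,speed=.1)
hit=r.move_straight(g+.0315*Z,q,speed=.02,max_force=3)
s=r.read_state();print(hit,s["eef_pos"],s["contact_force"],s["torque"])
command_gripper(.0,40);s=r.read_state();print(s["time_s"],s["eef_pos"],s["grip_width"],s["grip_force"],s["contact_force"])
E
```

```text
False [ 0.55916282 -0.24966739  0.03148501] [ 0.00538965 -0.13435613 -0.68030214] [-0.06639522 -0.01741174 -0.02730799]
19.3167 [ 0.55924068 -0.2496926   0.03178357] 0.028729218975460883 39.65710759162903 [0.4176655  0.55030404 1.44323367]
```

```bash
python3 - <<'E'
from h import *
Q=np.vstack([cloud(n,d)[d>0] for n in ["side","scene"] for d in [np.load(n+"0.npy")]])
w=Q-C;a=w@e;b=w@f
m=(a>.09)&(a<.3)&(abs(b)<.1)&(Q[:,2]>.06)&(Q[:,2]<.4);print("obst",m.sum(),[ (Q[m].min(0).round(3),Q[m].max(0).round(3)) if m.any() else 0])
s=r.read_state();ph=np.radians(16.5)
pv=C-.1075*e+.006*Z;d0=s["eef_pos"]-pv;la,lz=d0@e,d0[2]
def pose(t,lift,draw=0):
    return pv+lift*Z+(la*np.cos(t)-lz*np.sin(t)+draw*np.cos(t))*e+(la*np.sin(t)+lz*np.cos(t)+draw*np.sin(t))*Z
end=pose(ph,.002,.125)
print([r.solve_ik(p,quat(th0,x)) for p,x in ((pose(ph,.002),ph),(end,ph),(end+.1*Z,ph),(end+.1*Z,0))])
for k in range(1,7): r.move_straight(pose(ph*k/6,.002),quat(th0,ph*k/6),speed=.05)
s=r.read_state();print(s["time_s"],s["eef_pos"],s["grip_width"],s["grip_force"],s["contact_force"],s["torque"])
im,_=optics.get_image("side");cv2.imwrite("pics/s4.png",cv2.resize(im[200:400,230:430],(600,600))[:,:,::-1])
E
```

```text
obst 4013 [(array([ 0.623, -0.207,  0.068]), array([0.804, 0.005, 0.327]))]
[array([-0.70437312,  0.66425566,  1.56407549,  0.3607369 ,  0.93412682,
       -0.1810865 ]), array([-0.50613984,  0.66527386,  1.43869442,  0.33548913,  0.99492936,
        0.05825625]), array([-0.50613984,  0.56212775,  1.32719657,  0.3009146 ,  1.19890485,
        0.13359902]), array([-3.82234373e-01,  6.14908470e-01,  1.19848996e+00, -4.44089210e-16,
        1.32819422e+00,  3.60054158e-01])]
21.1583 [ 0.54986301 -0.25977328  0.07581592] 0.028817020205505254 39.49533820152283 [ 0.37939839 -0.1516345  -0.70568321] [-0.09332391  0.07004673  0.03353058]
```

View pics/s4.png

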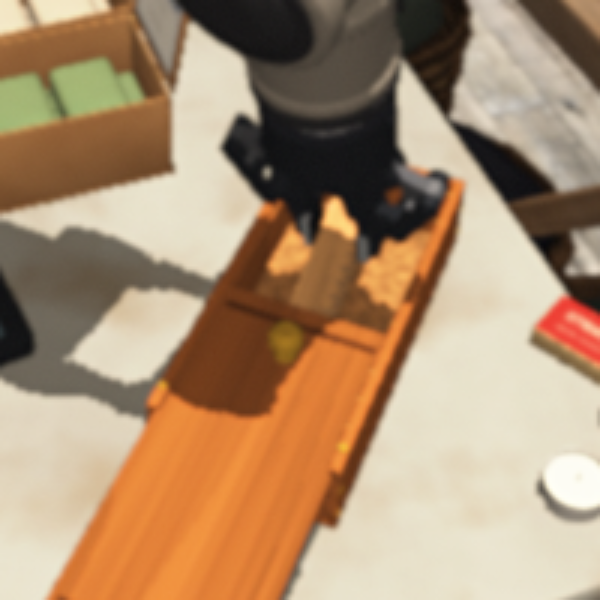

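The ruler is gripped and tilted, with the end under the lid still down. Before drawing it out, I check for obstacles ahead.

```bash
python3 - <<'E'
from h import *
Q=np.vstack([cloud(n,d)[d>0] for n in ["side","scene"] for d in [np.load(n+"0.npy")]])
w=Q-C;a=w@e;b=w@f
for a0 in np.arange(.1,.3,.02):
    m=(a>a0)&(a<a0+.02)&(abs(b)<.1)&(Q[:,2]>.075)&(Q[:,2]<.4)
    if m.sum()>3: print(round(a0,2),m.sum(),"b",np.percentile(b[m],[2,98]).round(3),"z",np.percentile(Q[m,2],[2,98]).round(3))
s=r.read_state();ph=np.radians(16.5);u=np.cos(ph)*e+np.sin(ph)*Z;q=quat(th0,ph)
hit=r.move_straight(s["eef_pos"]+.04*u,q,speed=.06,max_force=8)
s=r.read_state();print(hit,s["time_s"],s["grip_width"],s["grip_force"],s["contact_force"],s["torque"])
E
```

```text
0.18 18 b [0.097 0.1  ] z [0.115 0.147]
0.2 208 b [0.078 0.099] z [0.112 0.151]
0.22 305 b [0.06  0.099] z [0.114 0.151]
0.24 414 b [-0.098  0.098] z [0.08  0.152]
0.26 1665 b [-0.087  0.099] z [0.083 0.326]
0.28 1354 b [-0.091  0.096] z [0.081 0.326]
False 22.025 0.028718380206420462 39.49504315853119 [-0.06275413  0.1953608  -0.09946387] [-0.12216465  0.18136673  0.01706123]
```

```bash
python3 - <<'E'
from h import *
ph=np.radians(16.5);u=np.cos(ph)*e+np.sin(ph)*Z;q=quat(th0,ph)
p=r.read_state()["eef_pos"]+.075*u
hit=r.move_straight(p,q,speed=.07,max_force=8);print(hit)
if not hit:
    r.move_straight(p+.1*Z,q,speed=.12)
    r.move_straight(p+.11*Z-.06*e,quat(th0),speed=.06); r.hold(.5)
s=r.read_state();print(s["time_s"],s["eef_pos"],s["grip_width"],s["grip_force"],s["contact_force"])
im,_=optics.get_image("side");cv2.imwrite("pics/s5.png",im[100:450,200:500][:,:,::-1])
E
```

```text
False
25.8917 [ 0.5837811  -0.22249467  0.21831199] 0.028558241270137973 39.49058532714844 [ 0.45204178 -0.03774836 -0.30076843]
```

View pics/s5.png

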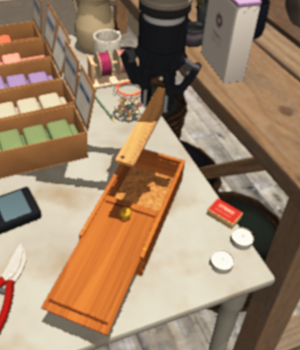

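The ruler is out and held above the box, and the lid is still open. Before handing in, I check that it is level and high enough.

```bash
python3 - <<'E'
from h import *
im,d=optics.get_image("side");P=cloud("side",d);w=P-C;a=w@e;b=w@f;z=P[...,2]
m=(d>0)&(abs(b)<.022)&(abs(a)<.3)&(z>.09)&(z<.25)
for lo in np.arange(-.12,.24,.02):
    k=m&(a>=lo)&(a<lo+.02)
    if k.sum()>3: print(round(lo,2),k.sum(),np.percentile(z[k],[5,50,95]).round(3),np.median(b[k]).round(4))
s=r.read_state();print(s["time_s"],s["dq"].round(4))
E
```

```text
-0.08 152 [0.194 0.199 0.201] 0.0024
-0.06 185 [0.197 0.199 0.2  ] 0.003
-0.04 172 [0.198 0.199 0.2  ] 0.0027
-0.02 168 [0.197 0.199 0.201] 0.0025
0.0 156 [0.197 0.199 0.201] 0.0031
0.02 140 [0.197 0.199 0.201] 0.0021
0.04 145 [0.198 0.199 0.201] 0.0018
0.06 361 [0.198 0.21  0.247] -0.0021
0.08 156 [0.198 0.2   0.243] -0.0093
0.1 70 [0.198 0.2   0.201] -0.0045
0.12 40 [0.198 0.199 0.201] -0.0068
25.9917 [-0.0002  0.0004 -0.0002  0.0006  0.0006 -0.0003]
```

Level at z ≈ 0.2 m; handing in.

```bash
python3 -c "
from workcell import r
print(r.finish_job())"
```

```text
the job is handed in; nothing more can be done
None
```

The job is handed in (no verdict was returned): the lid is open to its stop, and the gripper holds the ruler level about 0.2 m above the table; the box stayed in place when the lid opened, and no other object was touched.

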